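# Set up the sharpening station at the repair table

### The job

Set up the sharpening station: lay the big oilstone lengthways and centred on the wooden base between its two end strips, with the small white flattening stone centred on top of it, pointing the same way, and set the honing guide upright on the table just behind the base (the side away from the robot), parallel to the base, level with its middle and with a gap of about 30 mm between them. Stand the oil can upright in the middle of the left-hand of the two round white coasters and the round tin, lid up, in the middle of the right-hand one (left and right as the robot sees them, looking ahead). Leave the mug and the phone where they are.

Things in the scene. Friction and masses are not known exactly. Their poses are not given: they have to be found in the camera images.
- oilstone: loose two-tone grey (dark underside layer) sharpening stone, a block 150 x 50 x 25 mm high, about 0.45 kg, lying flat. Origin: centre of its underside; x along its 150 mm length, y across the 50 mm, z up. Either end may point either way.
- flattener: loose small white flattening stone with thin grooves across its top, a block 80 x 40 x 16 mm high, about 0.12 kg, lying flat. Origin: centre of its underside; x along its 80 mm length, y across the 40 mm, z up. Either end may point either way.
- oil_can: loose small black rectangular oil can with a paper label and a pointed red spout, standing upright: body 30 (x) x 46 (y) x 50 mm high, spout up to 72 mm, about 0.1 kg. Origin: centre of its underside; z up. Grip the body across the 30 mm; it may end at any yaw.
- tin: loose round flat aluminium tin with a lid, 57 mm in diameter at the lid, 28 mm high, about 0.11 kg, lid up. Origin: centre of its underside; z up. Round, so yaw is of no account.
- guide: loose steel honing guide: two parallel bars 60 mm long, 20 mm high, with brass rods and roller between, 28 mm wide in all, 0.12 kg, standing on its bars. Origin: centre of its underside; y along the 60 mm, x across the 28 mm, z up; either end either way. A 30 mm gap puts its origin 79 mm from the base's along the base's +x.
- base: fixed pale wooden base board, 70 (x) by 206 mm (y), top 14 mm above the table, with a dark strip 16 mm wide and 8 mm higher than the top across each end (174 mm clear between them). Origin: centre of its underside. Its +x points away from the robot (behind), within 0.2 rad; y along its length. It may be left of, between or right of the coasters.
- mat_1: one of two identical fixed round white ceramic coasters, 90 mm in diameter, 4 mm thick. Origin: centre of its underside, on the table. It may be the left-hand (greater y) or the right-hand one: compare the two.
- mat_2: the other of the two identical fixed round white ceramic coasters, 90 mm in diameter, 4 mm thick. Origin: centre of its underside. It may be the left-hand or the right-hand one.
- mug: bystander: a loose blue mug, 80 mm across and 90 mm high, to the far left of the work. Origin: centre of its underside. Leave it.
- phone: bystander: a loose phone lying flat, 150 x 72 x 9 mm, to the far right of the work. Origin: centre of its underside. Leave it. (A low clear fixed organiser tray and two card tents also stand at the far edge of the table beyond x = 0.78 m.)
There are look-alikes about, which are no part of the job. What is shaped like the guide but blue is not meant. There is more than one size of the oilstone; the one meant has the size given above.

How it is judged:
At the end, for the whole second after the job is handed in: Oilstone on base (10 mm across, 14 along, 0.15 rad); flattener on oilstone (10, 14 mm, 0.2 rad); can on left coaster, tin on right coaster (14 mm off centre); guide on the table behind the base (gap 15 to 45 mm, 15 mm off its middle, 0.25 rad). All upright within 0.1 rad, at rest (x of oilstone in the frame of base between -0.01 and 0.01 m and y of oilstone in the frame of base between -0.014 and 0.014 m and z of oilstone in the frame of base between 0.01 and 0.018 m and angle between the x axis of oilstone and the y axis of base, either way round below 0.15 rad and x of flattener in the frame of oilstone between -0.014 and 0.014 m and y of flattener in the frame of oilstone between -0.01 and 0.01 m and z of flattener in the frame of oilstone between 0.021 and 0.029 m and angle between the x axis of flattener and the x axis of oilstone, either way round below 0.2 rad and ((y of mat_1 in the frame of mat_2 above 0 m and horizontal distance between oil_can and mat_1 below 0.014 m and z of oil_can in the frame of mat_1 between 0.001 and 0.008 m and horizontal distance between tin and mat_2 below 0.014 m and z of tin in the frame of mat_2 between 0.001 and 0.008 m) or (y of mat_2 in the frame of mat_1 above 0 m and horizontal distance between oil_can and mat_2 below 0.014 m and z of oil_can in the frame of mat_2 between 0.001 and 0.008 m and horizontal distance between tin and mat_1 below 0.014 m and z of tin in the frame of mat_1 between 0.001 and 0.008 m)) and x of guide in the frame of base between 0.064 and 0.094 m and y of guide in the frame of base between -0.015 and 0.015 m and z of guide in the frame of base between -0.004 and 0.004 m and angle between the y axis of guide and the y axis of base, either way round below 0.25 rad and angle between each of oilstone, flattener, oil_can, tin, guide's own z axis and vertical below 0.1 rad and linear speed of each of oilstone, flattener, oil_can, tin, guide below 0.02 m/s); the robot touches nothing.
It fails at once if the mug or the phone was disturbed (moved more than 30 mm) (distance of any of mug, phone from where it was at the start of the episode above 0.03 m).
It also fails if it takes over 131 s, if anything falls off the work surface, if the arm or the gripper's body presses on something with over 40 N, if the wrist force passes 120 N, or if a joint passes its speed limit or range.

### The arm

A 7-joint arm with a two-finger parallel gripper is mounted at the origin on the work surface. World frame = base frame: x ahead of the robot, y to its left, z up, the work surface at z = 0. Lengths are in m, angles in rad, forces in N, time in s.
With the tool pointing down it reaches from about 0.4 to 0.85 m from the base axis. Payload 6.9 kg.
Tool frame: the origin (TCP) lies midway between the tips of the shut fingers; the grasp point (between the pads) lies behind it (ctrl.pinch_z is the z of the grasp point in the tool frame, in m); z points along the fingers, y is the line along which they close (so a half turn about z gives the same grasp; the last joint's range is limited). The gripper opens to 85 mm and grips with 20 to 120 N. Pads are 22 mm wide; open, the fingers measure 114 mm over their backs; the gripper's body (76 mm by 85 mm) begins 54 mm behind the grasp point. The pads swing forward as they close: fully open they stand 13 mm farther back than shut.
Start: joints at [1.294, 0.507, -0.238, 1.5, 0.126, 1.149, -0.155], TCP at [0.233, -0.58, 0.206] pointing down, gripper open.
Joint ranges: [-3.08, 3.08], [-0.24, 2.05], [-1.43, 1.35], [0, 2.5], [-1.52, 4.66], [0.17, 1.96], [-2.89, 2.89]. Speed limits (rad/s): [2.39, 2.39, 3.14, 3.14, 3.14, 3.14, 3.14].

### API

Orientations are given as a unit quaternion [w, x, y, z].
In Python, from station import ctrl, get_state, vision, ticket, models gives the robot as it stands. Calls block until the motion is done:
- ctrl.movep(position, orientation): joint-space move of the TCP to a pose.
- ctrl.movel(position, frame=None, max_speed=0.15): straight line of the TCP; frame=None keeps the orientation; max_speed is the mean speed in m/s.
- ctrl.set_joints(angles): joint-space move.
- ctrl.ungrasp() and ctrl.close_gripper(force=None): open the fingers fully, or close them until they stop; force is the grip in N (None keeps the last).
- ctrl.pause(seconds).
- ctrl.ik(position, orientation): joint angles nearest the present ones, or None.
- get_state(): the state.
- vision.grab_frame(name): name is "side" or "top" or "wrist"; returns (picture, depth): 480x640x3 uint8, blue, green, red; 480x640 float32, m along the optical axis (not along the pixel's ray), 0 where there is no reading.
- vision.camera_info(name): a dict with "mtx" (3x3 intrinsics, pixels), "R" (3x3) and "t" (3): a world point X has camera coordinates R X + t; the wrist camera has in their place "hand_eye" (4x4, takes a point from camera to tool coordinates, whose origin is the TCP and whose axes are the flange's). Camera axes: x right, y down, z forward; pixel columns grow to the right and rows downward; lengths in m; the calibration is good to about 2 mm. A picture is of the moment at which its call begins: read the wrist's pose just before it. camera_info takes no time and is no camera call.
A pose or a line that the arm cannot do raises ctrl.Unreachable and nothing moves.
- ticket.close_job(): hands the job in; it is judged then, once.
Trained networks look in the newest picture that a camera, given by its name, has taken for a name from the list of things; names that differ only in an ending like _2 or _b are one class to them, and where a whole thing is asked for, a point or a joint stands for the part that bears it (a point fixed in the world has none). Each returns a list of dicts, best first, with "p" (0 to 1); they miss things now and then, are a little off and sometimes report something else, mostly with a low value. They report only what shows in the picture. A call takes as long as a camera call. They do not tell look-alikes from the thing itself.
- models.recognise(camera, target): "point" ([column, row] in pixels, amid what is visible of it).
- models.masks_of(camera, target): "mask" (480x640 bool, what is visible of it) and "point" ([column, row] in pixels, amid what is visible of it).
The state is a dict: "time": time; "qpos": joint angles; "qd": joint speeds; "tau": joint torques, N m; "tcp_pos": TCP position; "eef_rot": TCP orientation; "contact_force": force on the tool from outside, world axes, zero at the start; "wrist_torque": the same for the moment, N m; "width": finger opening in m; "gripper_force": force on a finger pad.
Only numpy, scipy, OpenCV 4.12 (cv2) and the standard library are available. Lean on these libraries where they do the work, as an engineer would, in place of code of your own. Each camera call takes 0.05 s, during which the arm holds its last target. There are 200 camera calls.

## Working session

There is one attempt and no reset: what is moved stays moved. The work goes in short steps, each a Python script; the robot and the scene stay as the last script left them, time stands still between calls to the robot, and variables do not carry over. Pictures are saved under pics/ and viewed, at most 14 in all, crops included, and the job is handed in when it is done.

```bash
ls; mkdir -p pics; python3 - <<'E'
from station import ctrl, get_state, vision, ticket, models
import cv2,numpy as np
s=get_state();print(s['time'],s['tcp_pos'],s['eef_rot'],s['width'],ctrl.pinch_z)
for n in('top','side'):
    im,d=vision.grab_frame(n);cv2.imwrite(f'pics/{n}0.png',im)
    i=vision.camera_info(n);print(n,i['mtx'].tolist() if hasattr(i['mtx'],'tolist') else i['mtx'],np.round(i['R'],3).tolist(),i['t'])
    np.save(f'{n}0.npy',d)
print(vision.camera_info('wrist'))
E
```

```text
pics
0.0 [ 0.23318606 -0.57927444  0.20512197] [-8.90913274e-04  9.81735628e-01  1.90248076e-01 -1.78053811e-04] 0.08552790830586361 -0.0187
top [[542.0525884885112, 0.0, 316.50653288883717], [0.0, 542.0525884885112, 240.6101123456936], [0.0, 0.0, 1.0]] [[0.025, -1.0, 0.004], [-0.985, -0.025, -0.169], [0.169, 0.0, -0.986]] [-0.00598909  0.46923243  1.25139332]
side [[620.4329526205879, 0.0, 320.266442341229], [0.0, 620.4329526205879, 233.2101708818514], [0.0, 0.0, 1.0]] [[-0.989, -0.148, -0.018], [-0.1, 0.748, -0.656], [0.111, -0.647, -0.754]] [0.45839105 0.0598582  1.76426198]
{'mtx': array([[391.4959275 ,   0.        , 322.76440164],
       [  0.        , 391.4959275 , 240.1597357 ],
       [  0.        ,   0.        ,   1.        ]]), 'hand_eye': array([[ 8.46782974e-04, -9.55256502e-01, -2.95777446e-01,
         7.56822940e-02],
       [ 9.99999602e-01,  8.92498546e-04, -1.95498438e-05,
        -2.32461938e-04],
       [ 2.82656056e-04, -2.95777312e-01,  9.55256877e-01,
        -1.67800341e-01],
       [ 0.00000000e+00,  0.00000000e+00,  0.00000000e+00,
         1.00000000e+00]])}
```

View pics/top0.png

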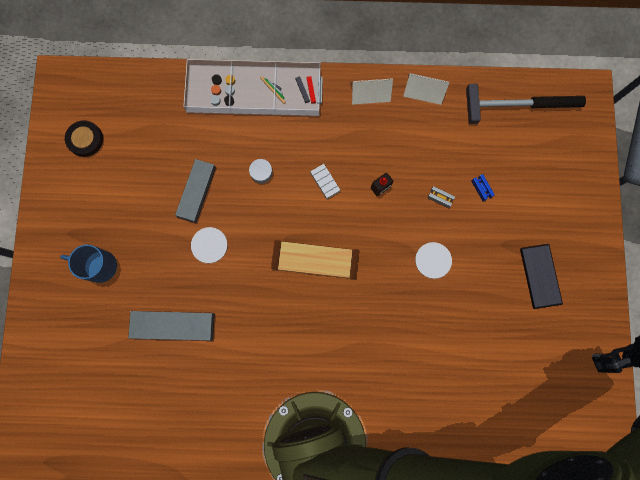

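View pics/side0.png

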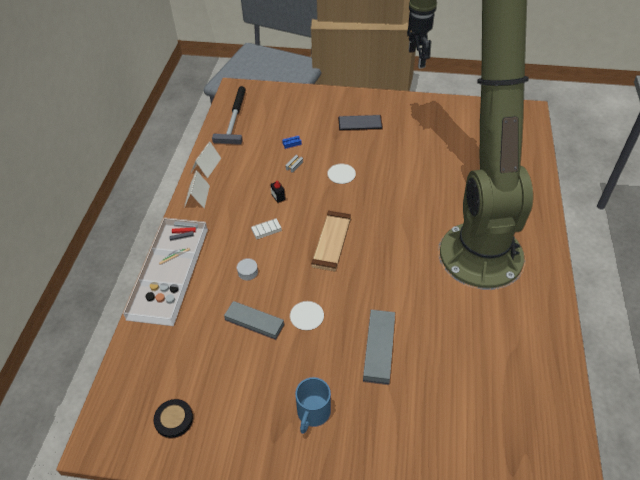

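Top view: the two oilstone candidates are at (196,191) and (171,326). The steel guide is at (441,197) and its blue look-alike at (483,187). The can is at (382,184), the tin at (260,171), the flattener at (325,181), the base at (315,259), and the coasters at (209,245) and (434,260). Next I measure them.

```bash
cat > h.py <<'E'
from station import ctrl, get_state, vision, ticket, models
import cv2,numpy as np
H=dict(oilstone=.025,flattener=.016,oil_can=.05,tin=.028,guide=.02,base=.014,mat_1=.004,mug=.09,phone=.009)
def pose(cam):
    i=vision.camera_info(cam)
    return i['mtx'],np.array(i['R']),np.array(i['t'])
def world(px,d,cam):
    K,R,t=pose(cam); px=np.asarray(px,float)
    c=np.c_[(px[:,0]-K[0,2])/K[0,0],(px[:,1]-K[1,2])/K[1,1],np.ones(len(px))]*d[:,None]
    return (c-t)@R
def plane(px,z,cam):
    K,R,t=pose(cam); px=np.asarray(px,float)
    c=np.c_[(px[:,0]-K[0,2])/K[0,0],(px[:,1]-K[1,2])/K[1,1],np.ones(len(px))]
    o=-R.T@t; v=c@R
    return (o+v*((z-o[2])/v[:,2])[:,None])[:,:2]
def find(cam,name,d,minp=.2):
    out=[]
    for r in models.masks_of(cam,name):
        if r['p']<minp: continue
        v,u=np.nonzero(r['mask']&(d>0)); px=np.c_[u,v]
        w=world(px,d[v,u],cam); h=H[name]
        k=w[:,2]>h*.7
        if name in('mat_1',):k[:]=True
        q=plane(px[k],h,cam).astype(np.float32)
        if len(q)<8: print(name,r['p'],r['point'],'few');continue
        (c,sz,a)=cv2.minAreaRect(q)
        if sz[0]<sz[1]: a+=90
        a=np.radians((a+90)%180-90) # direction of long side, world yaw
        out.append(dict(p=r['p'],pt=r['point'],c=np.array(c),mean=q.mean(0),L=max(sz),W=min(sz),yaw=a,z=np.percentile(w[:,2],[5,50,95]),n=len(q)))
    return out
E
python3 - <<'E'
from h import *
for cam in('top','side'):
    im,d=vision.grab_frame(cam)
    for n in H:
        for o in find(cam,n,d):
            print(cam,n,round(o['p'],2),np.round(o['pt']),'c',o['c'].round(3),'m',o['mean'].round(3),'LW',round(o['L'],3),round(o['W'],3),'yaw',round(float(o['yaw']),3),o['z'].round(3),o['n'])
im=cv2.imread('pics/top0.png');s=cv2.imread('pics/side0.png')
a=cv2.resize(im[140:350,110:260],None,fx=2.8,fy=2.8);b=cv2.resize(im[150:220,360:510],None,fx=2.5,fy=2.5)
cv2.imwrite('pics/c1.png',np.hstack([a,cv2.copyMakeBorder(b,0,a.shape[0]-b.shape[0],0,0,cv2.BORDER_CONSTANT)]))
E
```

```text
top oilstone 0.95 [172. 322.] c [0.262 0.343] m [0.262 0.343] LW 0.196 0.064 yaw 1.571 [0.027 0.032 0.036] 2251
top oilstone 0.72 [195. 193.] c [0.591 0.306] m [0.59  0.307] LW 0.151 0.052 yaw -0.27 [0.01  0.024 0.029] 1213
top flattener 0.62 [325. 184.] c [ 0.624 -0.011] m [ 0.624 -0.011] LW 0.081 0.039 yaw 0.559 [0.01  0.016 0.02 ] 472
top flattener 0.61 [437. 200.] c [ 0.592 -0.299] m [ 0.592 -0.299] LW 0.06 0.031 yaw 1.114 [-0.001  0.017  0.023] 268
top flattener 0.53 [193. 192.] c [0.593 0.308] m [0.592 0.309] LW 0.153 0.055 yaw -0.273 [0.006 0.024 0.029] 1302
top oil_can 0.88 [380. 184.] c [ 0.614 -0.149] m [ 0.614 -0.149] LW 0.048 0.032 yaw -0.918 [0.015 0.048 0.065] 245
top tin 0.7 [261. 171.] c [0.644 0.149] m [0.645 0.149] LW 0.056 0.054 yaw 0.039 [0.011 0.028 0.032] 410
top guide 0.85 [479. 186.] c [ 0.617 -0.402] m [ 0.617 -0.402] LW 0.057 0.03 yaw 0.514 [0.006 0.018 0.024] 220
top guide 0.56 [439. 198.] c [ 0.592 -0.297] m [ 0.592 -0.297] LW 0.056 0.03 yaw 1.114 [0.001 0.018 0.023] 216
top base 0.88 [316. 259.] c [0.429 0.009] m [0.428 0.009] LW 0.207 0.072 yaw 1.478 [0.
[... 1265 characters left out ...]
.14 [-0.003  0.014  0.021] 88
side guide 0.68 [293. 144.] c [ 0.62  -0.392] m [ 0.619 -0.394] LW 0.059 0.035 yaw 0.496 [0.001 0.014 0.023] 83
side base 0.74 [329. 243.] c [0.429 0.012] m [0.429 0.015] LW 0.218 0.071 yaw 1.477 [0.005 0.013 0.022] 1150
side mat_1 0.85 [307. 315.] c [0.459 0.276] m [0.459 0.276] LW 0.088 0.087 yaw -1.425 [-0.002  0.003  0.008] 778
side mat_1 0.77 [340. 176.] c [ 0.436 -0.272] m [ 0.435 -0.273] LW 0.087 0.083 yaw 0.129 [-0.003  0.002  0.009] 438
side mug 0.75 [309. 402.] c [0.395 0.554] m [0.398 0.547] LW 0.117 0.076 yaw -1.432 [0.001 0.046 0.089] 530
side phone 0.77 [362. 127.] c [ 0.403 -0.531] m [ 0.402 -0.533] LW 0.147 0.075 yaw 0.176 [0.    0.007 0.014] 347
```

View pics/c1.png

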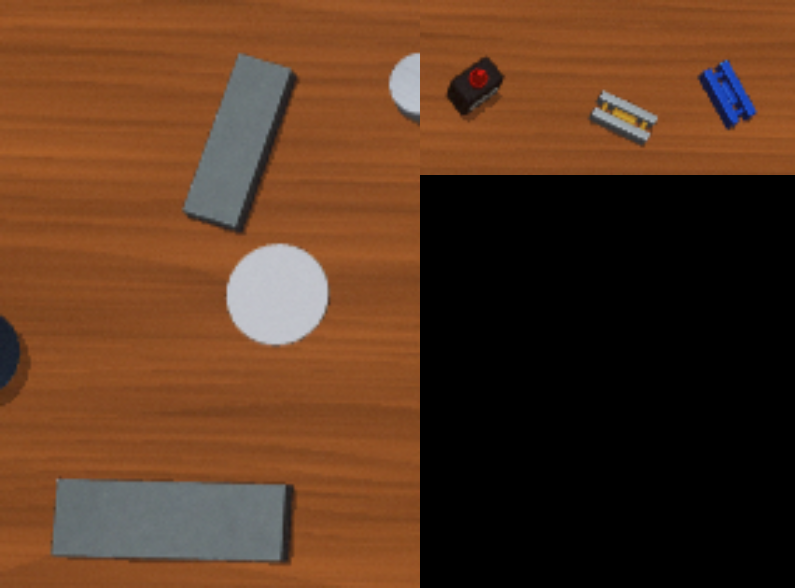

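The stone at (171,326) measures 196 × 64 mm, so it is the wrong size. The stone at (195,193) is 151 × 52 mm and is the one meant. The crop confirms the steel/brass guide at (441,197), with the blue one not meant. The top and side cameras disagree by about 8 mm in y, so the wrist camera will arbitrate.

```bash
cat >> h.py <<'E'
from scipy.spatial.transform import Rotation as Rn
def q(psi): return [0,np.cos(psi/2),np.sin(psi/2),0]
_p0=pose
_wp=None
def pose(cam):
    if cam!='wrist': return _p0(cam)
    i=vision.camera_info('wrist'); T=np.eye(4); s=_wp
    w,x,y,z=s['eef_rot']; T[:3,:3]=Rn.from_quat([x,y,z,w]).as_matrix(); T[:3,3]=s['tcp_pos']
    M=np.linalg.inv(T@np.array(i['hand_eye'])); return i['mtx'],M[:3,:3],M[:3,3]
def snap():
    global _wp
    _wp=get_state(); return vision.grab_frame('wrist')
def show(n,o,cam=''):
    print(cam,n,round(o['p'],2),np.round(o['pt']),'c',o['c'].round(4),'LW',round(o['L'],3),round(o['W'],3),'yaw',round(float(o['yaw']),3),o['z'].round(3),o['n'])
E
python3 - <<'E'
from h import *
for z in (.34,.3):
  try:
    ctrl.movep([.47,0,z],q(0));break
  except ctrl.Unreachable as e: print(z,e)
ctrl.pause(.3)
im,d=snap();cv2.imwrite('pics/w1.png',im)
s=get_state();print(s['time'],s['qpos'],s['tcp_pos'],s['eef_rot'])
for n in ['oilstone','flattener','oil_can','tin','guide','base','mat_1']:
    for o in find('wrist',n,d): show(n,o)
E
```

```text
3.7333 [ 0.55166889  0.21782239 -0.76916205  1.62924875  0.15426981  1.35725362
 -1.80965618] [ 4.70032979e-01 -1.99461774e-04  3.39922917e-01] [-5.58893771e-05  9.99999980e-01 -1.74327067e-04 -7.64931820e-05]
 oilstone 0.84 [58. 74.] c [0.5898 0.3078] LW 0.149 0.055 yaw -0.272 [0.006 0.025 0.026] 6514
 oilstone 0.58 [ 75. 331.] c [0.2605 0.3459] LW 0.202 0.071 yaw -1.57 [0.007 0.032 0.033] 6396
 flattener 0.57 [326.  46.] c [ 0.6242 -0.0087] LW 0.08 0.04 yaw 0.568 [0.014 0.016 0.018] 2664
 oil_can 0.94 [456.  52.] c [ 0.6146 -0.1449] LW 0.049 0.03 yaw -0.912 [0.012 0.049 0.065] 1398
 tin 0.69 [183.  30.] c [0.6418 0.1506] LW 0.058 0.052 yaw -1.571 [0.012 0.028 0.03 ] 2318
 guide 0.84 [574.  80.] c [ 0.5913 -0.2943] LW 0.062 0.03 yaw 1.129 [0.004 0.019 0.021] 1242
base 0.68 [117.4, 191.5] few
 base 0.88 [316. 211.] c [0.4274 0.0103] LW 0.208 0.071 yaw 1.481 [0.012 0.014 0.022] 8373
 mat_1 0.82 [116. 188.] c [0.4578 0.271 ] LW 0.089 0.088 yaw -0.182 [0.002 0.004 0.006] 3726
```

View pics/w1.png

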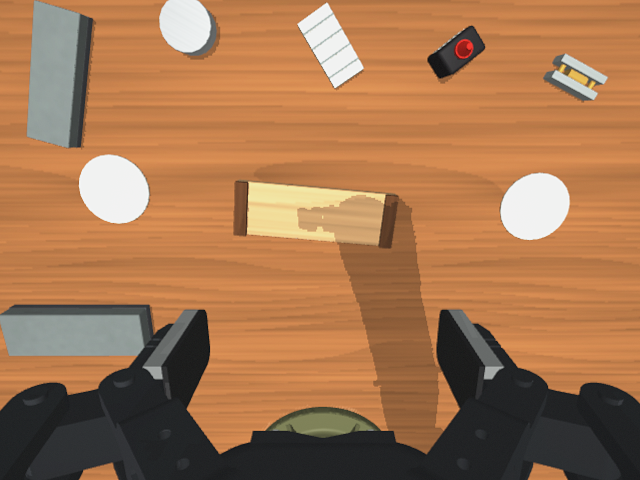

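The wrist view is consistent and falls between the other two cameras, so I'll use it as the reference. Starting with the oilstone.

```bash
cat >> h.py <<'E'
BC=np.array([.4275,.0105]); BY=1.481
def hover(xy,z,psi):
    best=None;cur=np.array(get_state()['qpos'])
    for p in (psi,psi+np.pi,psi-np.pi):
        for zz in (z,):
            j=ctrl.ik([*xy,zz],q(p))
            if j is not None and (best is None or np.abs(j-cur).max()<best[0]): best=(np.abs(np.array(j)-cur).max(),p)
    if best is None: raise RuntimeError('no ik')
    ctrl.movep([*xy,z],q(best[1])); return best[1]
def pick(xy,psi,z,force=40,hz=.13):
    hover(xy,hz,psi); ctrl.movel([*xy,z],max_speed=.12)
    ctrl.close_gripper(force); ctrl.pause(.1); s=get_state()
    print('grip',s['time'],s['width'],s['gripper_force'],ctrl.pinch_z)
    ctrl.movel([*xy,hz],max_speed=.15); print('lifted',get_state()['width'],get_state()['contact_force'])
def place(xy,psi,z,hz=.14):
    hover(xy,hz,psi); ctrl.movel([*xy,z],max_speed=.1); ctrl.pause(.2)
    print('down',get_state()['contact_force'])
    ctrl.ungrasp(); ctrl.movel([*xy,hz],max_speed=.2); print('t',get_state()['time'])
E
python3 - <<'E'
from h import *
pick([.5905,.3085],-.272,.002,60)
place(BC,BY,.002+.014+.001)
im,d=snap();cv2.imwrite('pics/w2.png',im)
E
```

```text
grip 7.625 1.7246541610736363e-05 0.0 -0.0187
lifted 0.0002658529473868165 [ 0.30534505 -0.23075679 -0.58470325]
down [ 0.20518891  0.53426534 -0.82721401]
t 13.1917
```

View pics/w2.png

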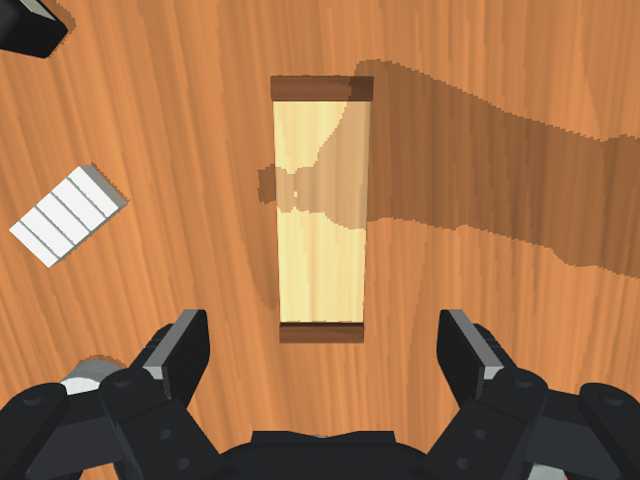

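The grip closed on nothing, and the base is empty at (320,205). I'll find where the stone is.

```bash
python3 - <<'E'
from h import *
hover([.53,.25],.3,0.);ctrl.pause(.2)
im,d=snap();cv2.imwrite('pics/w3.png',im)
for o in find('wrist','oilstone',d): show('oil',o)
im2,d2=vision.grab_frame('top')
for o in find('top','oilstone',d2): show('oil top',o)
s=get_state();print(s['time'],s['tcp_pos'],s['eef_rot'],s['qpos'],s['width'])
E
```

```text
oil 0.86 [258. 386.] c [0.2609 0.342 ] LW 0.186 0.075 yaw 1.569 [0.007 0.032 0.033] 5944
 oil 0.8 [265. 126.] c [0.5908 0.3103] LW 0.15 0.05 yaw -0.272 [0.02  0.025 0.026] 6556
 oil 0.72 [516. 267.] c [0.4298 0.0135] LW 0.206 0.07 yaw 1.482 [0.012 0.014 0.022] 1561
 oil top 0.8 [190. 200.] c [0.5721 0.3122] LW 0.111 0.052 yaw -0.277 [0.011 0.024 0.029] 896
 oil top 0.76 [193. 326.] c [0.2621 0.286 ] LW 0.082 0.064 yaw 1.56 [0.022 0.032 0.036] 950
14.8083 [0.52997898 0.24970692 0.29991719] [ 1.68324592e-05  9.99999941e-01 -3.32363055e-04 -8.35431279e-05] [-0.87369489  0.43980777  0.63640907  1.4471503  -0.262918    1.34073081
 -1.79443614] 0.0856338050084316
```

View pics/w3.png

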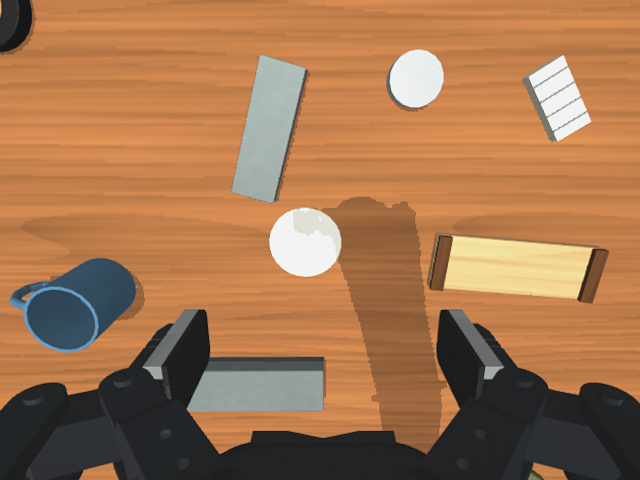

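```bash
python3 - <<'E'
from h import *
f=lambda:print(get_state()['time'],get_state()['tcp_pos'].round(4),get_state()['eef_rot'],get_state()['width'])
p=hover([.5908,.3100],.13,-.272);print(p);f()
ctrl.movel([.5908,.3100,.03],max_speed=.12);f()
ctrl.movel([.5908,.3100,.002],max_speed=.12);f();print(get_state()['contact_force'])
im,d=vision.grab_frame('wrist');cv2.imwrite('pics/w4.png',im)
E
```

```text
-0.272
15.5917 [0.5916 0.3094 0.1314] [-9.00430031e-05  9.90786720e-01 -1.35428707e-01  8.55424334e-04] 0.0855519210461547
16.575 [0.5915 0.3101 0.031 ] [-4.02935922e-04  9.90764957e-01 -1.35588271e-01  6.77099662e-04] 0.08519691639908439
16.9583 [0.5906 0.3099 0.0019] [ 2.09425290e-04  9.90763026e-01 -1.35604211e-01 -2.84390932e-04] 0.08554884033185675
[0.4486363  0.7824098  0.15441071]
```

View pics/w4.png

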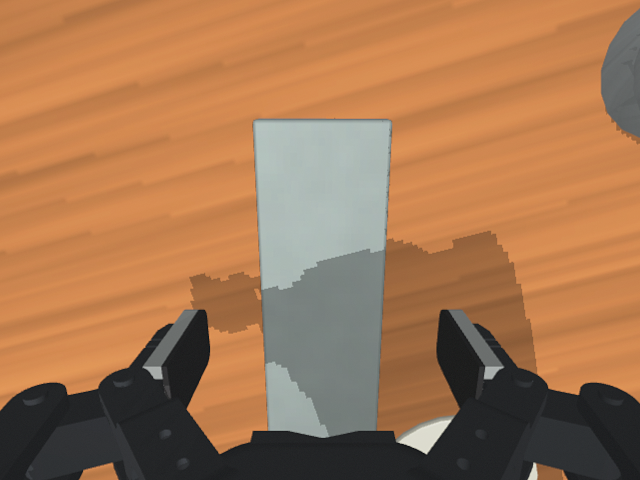

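The fingers straddle the stone at (320,300). I'll close again with low force and use the wrist depth to find where the pads really are.

```bash
python3 - <<'E'
from h import *
im,d=snap()
w=lambda px:[np.round(world([p],np.array([d[p[1],p[0]]]),'wrist')[0],4).tolist() for p in px]
P=[(200,320),(190,330),(204,340),(170,360),(150,370),(320,200),(320,350),(440,320)]
print(w(P));print(get_state()['tcp_pos'])
ctrl.close_gripper(20);ctrl.pause(.2)
s=get_state();print(s['time'],s['width'],s['gripper_force'],s['tcp_pos'],s['contact_force'])
im,d=snap();cv2.imwrite('pics/w5.png',im)
print(w([(320,200),(320,330),(320,310),(320,290),(300,310)]))
E
```

```text
[[0.6105, 0.3495, 0.0475], [0.6127, 0.3487, 0.0583], [0.6019, 0.3518, 0.0459], [0.613, 0.3488, 0.0751], [0.6134, 0.3531, 0.0786], [0.636, 0.2989, 0.0246], [0.5741, 0.3162, 0.0257], [0.5852, 0.2677, 0.0429]]
[0.59138106 0.31002759 0.00279226]
18.025 0.0002564996972624215 0.0 [0.5907882  0.30999608 0.0019718 ] [0.10895115 0.13808313 0.06116154]
[[0.6357, 0.2989, 0.0242], [0.6016, 0.3082, 0.0585], [0.6014, 0.3084, 0.0443], [0.6011, 0.3086, 0.0265], [0.6003, 0.3165, 0.038]]
```

View pics/w5.png

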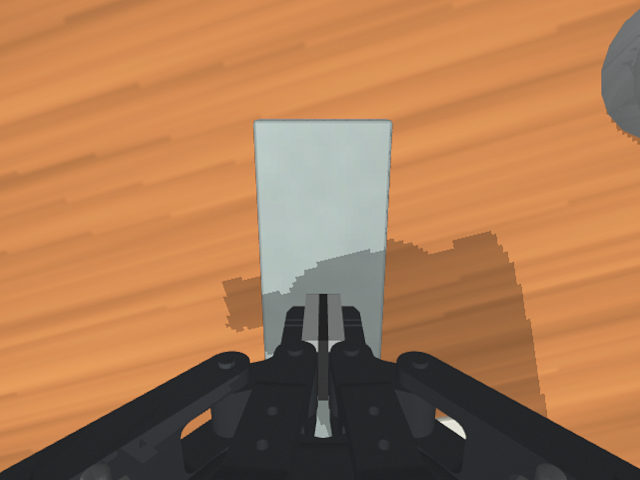

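Depth puts the shut fingertips about 29 mm above the reported TCP: at reported z = 0.002 they closed over the 25 mm stone without touching it. I'll apply a −29 mm offset and retry.

```bash
python3 - <<'E'
from h import *
ctrl.ungrasp()
OFF=-.029
pick([.5908,.3100],-.272,.005+OFF,60,hz=.08)
s=get_state()
im,d=snap();cv2.imwrite('pics/w6.png',im)
for o in find('wrist','oilstone',d): show('oil',o)
print(s['tcp_pos'])
E
```

```text
grip 20.8083 0.048839643474328696 64.57677483558655 -0.0187
lifted 0.04860447570737218 [ 0.9604554  -0.31653027 -4.13661481]
 oil 0.69 [323. 264.] c [0.5595 0.3187] LW 0.213 0.091 yaw -0.271 [0.126 0.127 0.128] 46271
[0.58984679 0.30993091 0.07879339]
```

View pics/w6.png

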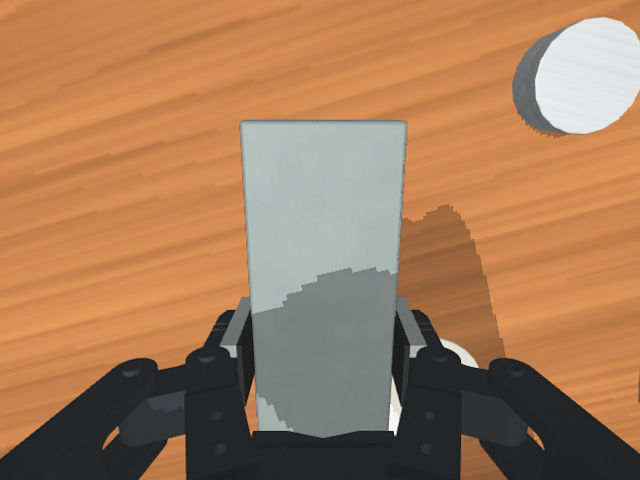

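The stone is gripped and level (48.8 mm wide, top at z = 0.127). Next I place it and check.

```bash
python3 - <<'E'
from h import *
place(BC,BY,-.024+.014+.001,hz=.1)
hover([.53,.0],.25,0.);ctrl.pause(.2)
im,d=snap();cv2.imwrite('pics/w7.png',im)
for n in('oilstone','base','flattener','oil_can','tin'):
    for o in find('wrist',n,d): show(n,o)
s=get_state();print(s['time'],s['tcp_pos'])
E
```

```text
down [ 0.22075577  0.35048389 -3.75501337]
t 25.6333
 oilstone 0.69 [315. 288.] c [0.4255 0.0107] LW 0.155 0.061 yaw 1.481 [0.022 0.039 0.04 ] 7085
 oilstone 0.69 [ 33. 388.] c [0.2962 0.3346] LW 0.122 0.025 yaw -1.344 [0.001 0.012 0.032] 338
 base 0.56 [314. 262.] c [0.4267 0.0106] LW 0.209 0.076 yaw 1.484 [0.007 0.015 0.023] 4041
 flattener 0.66 [332.  97.] c [ 0.6248 -0.0088] LW 0.08 0.04 yaw 0.57 [0.015 0.016 0.017] 3620
 oil_can 0.58 [484. 108.] c [ 0.6158 -0.1443] LW 0.049 0.032 yaw -0.918 [0.009 0.049 0.065] 2000
 tin 0.79 [160.  74.] c [0.6449 0.1501] LW 0.059 0.055 yaw 1.484 [0.013 0.028 0.03 ] 3288
27.2417 [5.29938025e-01 1.09179055e-04 2.49943324e-01]
```

View pics/w7.png

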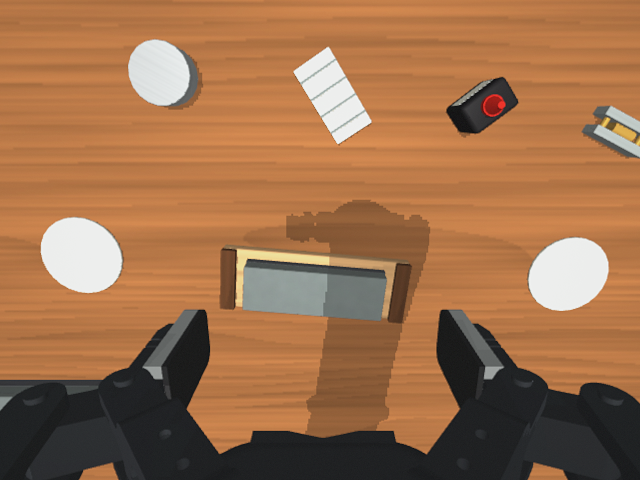

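The stone sits between the strips, with its top at z ≈ 0.039. Next are the flattener and guide.

```bash
python3 - <<'E'
from h import *
H['oilstone']=.039
im,d=snap()
_=[show('oil39',o) for o in find('wrist','oilstone',d)[:1]]
pick([.6245,-.0088],.569,-.025,40,hz=.08)
place(BC,BY,-.025+.039+.001,hz=.12)
pick([.5915,-.2945],1.129+np.pi/2,-.026,40,hz=.08)
u=BC+.079*np.array([np.cos(BY-np.pi/2),np.sin(BY-np.pi/2)])
place(u,BY-np.pi/2,-.025,hz=.12)
hover([.53,.0],.25,0.);ctrl.pause(.2)
im,d=snap();cv2.imwrite('pics/w8.png',im)
H['flattener']=.055
for n in('oilstone','base','flattener','guide','oil_can','tin','mat_1'):
    for o in find('wrist',n,d): show(n,o)
E
```

```text
oil39 0.93 [ 28. 388.] c [0.3049 0.3241] LW 0.113 0.021 yaw -1.35 [0.001 0.012 0.032] 146
grip 29.7583 0.03914732880728429 41.32097840309143 -0.0187
lifted 0.039258145151517765 [-0.84831995 -0.15035249 -1.18762942]
down [ 0.48074339  0.14794893 -1.10419632]
t 34.0333
grip 36.8417 0.05917465724635695 43.09278041124344 -0.0187
lifted 0.05873776843612769 [ 0.59309503 -1.04495806 -0.75055224]
down [ 0.12578607 -0.39275243 -0.69988494]
t 41.95
 oilstone 0.91 [318. 277.] c [0.4301 0.0106] LW 0.149 0.055 yaw 1.48 [0.018 0.039 0.04 ] 3669
 oilstone 0.84 [ 32. 384.] c [0.3027 0.3261] LW 0.109 0.02 yaw -1.345 [0.002 0.012 0.032] 130
base 0.31 [81.9, 254.7] few
 base 0.86 [314. 263.] c [0.4266 0.0106] LW 0.209 0.076 yaw 1.483 [0.007 0.015 0.023] 4118
 flattener 0.81 [311. 299.] c [0.4306 0.0108] LW 0.08 0.046 yaw 1.485 [0.046 0.055 0.056] 3175
 guide 0.7 [315. 216.] c [0.5082 0.0037] LW 0.059 0.029 yaw 1.494 [0.007 0.019 0.021] 1280
 oil_can 0.69 [481. 105.] c [ 0.6159 -0.1442] LW 0.048 0.032 yaw -0.912 [0.013 0.049 0.065] 2002
tin 0.2 [567.6, 275.8] few
 tin 0.77 [160.  71.] c [0.6442 0.15  ] LW 0.057 0.056 yaw 1.424 [0.008 0.028 0.03 ] 3344
 mat_1 0.97 [568. 274.] c [ 0.4356 -0.2774] LW 0.09 0.088 yaw 0.909 [0.003 0.004 0.005] 4558
 mat_1 0.59 [ 83. 254.] c [0.4582 0.2709] LW 0.09 0.089 yaw -0.152 [0.003 0.004 0.005] 4868
 mat_1 0.22 [316. 263.] c [0.4228 0.0101] LW 0.216 0.081 yaw 1.476 [0.006 0.015 0.023] 4614
```

View pics/w8.png

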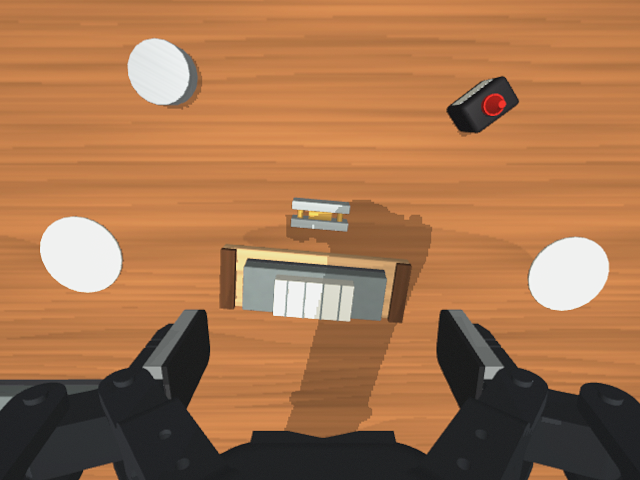

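All three are placed well: the stack is centred at about (0.430, 0.011) and the guide at (0.508, 0.004). Now the can and tin.

```bash
python3 - <<'E'
from h import *
pick([.6157,-.1442],-.915,.012-.029,30,hz=.1)
place([.4582,.2709],-.3,.012-.029+.005,hz=.14)
pick([.6443,.1503],0.,.006-.029,35,hz=.08)
place([.4354,-.2774],0.,.006-.029+.005,hz=.14)
hover([.53,.0],.25,0.);ctrl.pause(.3)
im,d=snap();cv2.imwrite('pics/w9.png',im)
H.update(oilstone=.039,flattener=.055,oil_can=.054,tin=.032)
for n in('oilstone','base','flattener','guide','oil_can','tin'):
    for o in find('wrist',n,d): show(n,o)
im,d=vision.grab_frame('top')
for n in('mat_1','oil_can','tin','mug','phone'):
    for o in find('top',n,d): show(n,o,'top')
E
```

```text
grip 45.8083 0.029907036014462568 30.090558528900146 -0.0187
lifted 0.029772991651723493 [-0.13494128  0.26308397 -0.93285663]
down [-0.27438053  0.03660301 -0.57836938]
t 51.7333
grip 54.15 0.05477883556176459 36.83521091938019 -0.0187
lifted 0.05522142467188018 [ 0.46989303 -0.33043732 -0.96819745]
down [-0.50118672  0.12035227 -0.35261964]
t 60.025
 oilstone 0.71 [309. 276.] c [0.43   0.0109] LW 0.149 0.054 yaw 1.48 [0.02  0.039 0.04 ] 3491
 oilstone 0.62 [ 30. 386.] c [0.3069 0.3166] LW 0.128 0.017 yaw -1.32 [0.001 0.012 0.032] 114
 base 0.67 [314. 263.] c [0.4263 0.0109] LW 0.21 0.076 yaw 1.48 [0.006 0.015 0.023] 4155
 base 0.31 [575. 277.] c [ 0.4332 -0.2828] LW 0.075 0.059 yaw 0.92 [0.011 0.032 0.034] 2639
 guide 0.85 [318. 216.] c [0.508  0.0037] LW 0.059 0.029 yaw 1.48 [0.006 0.019 0.021] 1304
 oil_can 0.81 [ 63. 261.] c [0.4649 0.2639] LW 0.055 0.039 yaw -0.397 [0.012 0.05  0.067] 1740
 tin 0.67 [576. 280.] c [ 0.4381 -0.2738] LW 0.061 0.056 yaw 0.922 [0.012 0.032 0.034] 2250
top mat_1 0.65 [196. 241.] c [0.4684 0.2936] LW 0.081 0.036 yaw -0.299 [-0.001  0.004  0.009] 218
top mat_1 0.56 [428. 268.] c [ 0.4344 -0.2799] LW 0.087 0.085 yaw 0.792 [-0.     0.004  0.009] 533
top oil_can 0.71 [202. 239.] c [0.4604 0.2729] LW 0.045 0.023 yaw 0.058 [0.049 0.055 0.073] 163
top tin 0.74 [435. 260.] c [ 0.4357 -0.2769] LW 0.055 0.053 yaw -1.546 [0.009 0.032 0.036] 434
top mug 0.74 [ 91. 262.] c [0.3959 0.527 ] LW 0.093 0.085 yaw -1.083 [0.003 0.045 0.091] 524
top phone 0.65 [539. 276.] c [ 0.4025 -0.5389] LW 0.149 0.072 yaw 0.175 [0.005 0.009 0.014] 1547
```

View pics/w9.png

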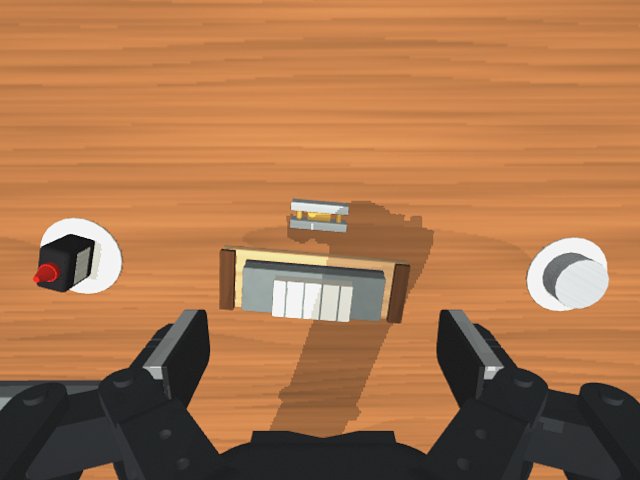

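The stack, guide and tin look right: the tin is at (570,278) on its coaster and the can at (70,262) on its own. Because the can is seen obliquely, I'll take one closer look at it and the tin.

```bash
python3 - <<'E'
from h import *
H.update(oil_can=.054,tin=.032)
ims=[]
for n,xy in(('tin',[.4354,-.2774]),('oil_can',[.4582,.2709])):
    hover(xy,.2,0.);ctrl.pause(.2)
    im,d=snap();ims.append(cv2.resize(im,(400,300)))
    for o in find('wrist',n,d)[:1]:
        show(n,o)
    v,u=np.nonzero(d>0);w=world(np.c_[u,v],d[v,u],'wrist')
    k=(np.abs(w[:,2]-H[n])<.0025)&(np.hypot(*(w[:,:2]-xy).T)<.05)
    print(n,cv2.minAreaRect(w[k,:2].astype(np.float32)),k.sum())
cv2.imwrite('pics/w10.png',np.hstack(ims));print(get_state()['time'])
E
```

```text
tin 0.67 [595.6, 234.8] few
 tin 0.92 [323. 206.] c [ 0.4365 -0.2768] LW 0.057 0.056 yaw -0.334 [0.019 0.032 0.034] 3221
tin ((0.43611255288124084, -0.27657851576805115), (0.055758822709321976, 0.056319382041692734), 40.47674560546875) 3173
oil_can ((0.4618140161037445, 0.27042946219444275), (0.028980983421206474, 0.04503779485821724), 72.72706604003906) 1414
65.8917
```

View pics/w10.png

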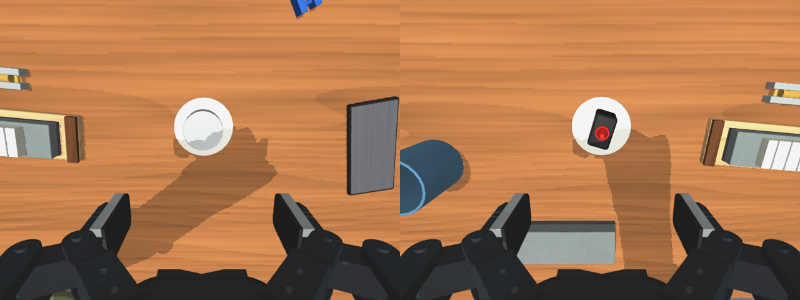

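The tin at (203,126) is within 2 mm of its coaster's centre and the can at (602,129) within about 4 mm, both upright. Nothing touches the robot, so I'm handing in.

```bash
python3 -c "
from station import ticket
print(ticket.close_job())"
```

```text
the job is handed in; nothing more can be done
None
```

I set up the sharpening station and handed it in at about 66 s of the 131 s allowed; by the last camera measurements every placement is inside its tolerance and the mug and phone have not moved, but the hand-in reported no verdict.

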